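Seal the fittings tub in the toolbox tray

ROBOT

A 7-joint arm with a two-finger parallel gripper is mounted at the origin on the work surface. World frame = base frame: x ahead of the robot, y to its left, z up, the work surface at z = 0. Lengths are in m, angles in rad, forces in N, time in s.
With the tool pointing down it reaches from about 0.35 to 0.9 m from the base axis. Payload 19.9 kg.
Tool frame: the origin (TCP) lies on the mounting face of the last link; the fingertips stand 173 mm ahead of it and the grasp point (between the pads) lies 155 mm ahead of it; z points along the fingers, y is the direction in which the jaws open and shut (so a half turn about z gives the same grasp; the last joint's range is limited). The gripper opens to 85 mm and grips with 20 to 120 N. Pads are 22 mm wide; open, the fingers measure 114 mm over their backs; the gripper's body (76 mm by 85 mm) begins 54 mm behind the grasp point. The pads swing forward as they close: fully open they stand 13 mm farther back than shut.
Start: joints at [-1.204, 0.417, -0.01, 1.614, 0.005, 1.111, -0.053], TCP at [0.248, 0.573, 0.405] pointing down, gripper open.
Joint ranges: [-2.81, 2.81], [-0.39, 2.02], [-1.27, 1.25], [0.06, 2.57], [-1.19, 4.33], [0.19, 2], [-2.82, 2.82]. Speed limits (rad/s): [1.89, 1.89, 2.39, 2.39, 3.01, 3.01, 3.01].

INTERFACE

Orientations are given as a unit quaternion [w, x, y, z].
In Python, from workcell import ctrl gives the robot as it stands. The module is installed in compiled form; this text tells all that it offers.
- The arm moves only by the tool play_rows, never from a script. Its argument "series" is a list of rows, each an object of numbers: "tx", "ty", "tz": the shift along the tool's x, y, z in m; "wx", "wy", "wz": the turn, a rotation vector about the tool's x, y, z in degrees. A call has 1 to 20 rows; each row is the pose to reach, as a shift and turn from the pose commanded when the call began, along the tool's axes at that moment; what a row does not reach only later rows make up. A row lasts 1/12 s, in which the tool goes at most 41.7 mm and 7.16 degrees, less where a joint would pass 70% of its speed; a pose out of reach is approached as far as the arm can. A call with a gripper value outside its range is refused whole. "hand" is the finger opening in m, from 0 to 0.0854, set as the call begins (left out, the last holds). The fingers move at their own pace and stop on an object; the grip force is fixed at half the most. Time passes only in rows, so rows that repeat a pose let the fingers close. It gives the time, the measured TCP pose, the force and the opening at its end, in the units of the state.
- ctrl.sense(): the state, without advancing time (a new reading comes with each control period).
- ctrl.get_image(name): name is "side" or "top" or "wrist"; returns a dict with "color" (384x512x3 uint8, red, green, blue), "depth" (384x512 float32, m along the optical axis (not along the pixel's ray), 0 where there is no reading), "fx", "fy", "cx", "cy" (pixels), "origin" and "attitude" of the camera in the world; the wrist camera has in their place "T_tool_cam" (4x4, takes a point from camera to tool coordinates, whose origin is the TCP and whose axes are the flange's). Camera axes: x right, y down, z forward; pixel columns grow to the right and rows downward; lengths in m; the calibration is good to about 2 mm. The wrist camera is an equidistant fisheye: a pixel r from the principal point sees the ray r / f radians off the axis. A picture is of the moment at which its call begins: read the wrist's pose just before it.
- ctrl.hand_in(): hands the job in, once; it reports no verdict.
The state is a dict: "t": time; "joint_positions": joint angles; "joint_vel": joint speeds; "joint_torque": joint torques, N m; "ee_pos": TCP position; "orientation": TCP orientation; "wrist_force": force on the tool from outside, world axes, zero at the start; "ft_torque": the same for the moment, N m; "grip_width": finger opening in m.
Only numpy, scipy, OpenCV 4.12 (cv2) and the standard library are available. Lean on these libraries where they do the work, as an engineer would, in place of code of your own. Each camera call takes 0.05 s, during which the arm holds its last target.

TASK

Draw the toolbox's flat pull-out tray all the way out toward you (it has no handle: press on its front ledge and pull), then press the blue lid of the tub on it down around its edge until the seal is fully home at all four corners and the lid lies level. A firm finger's push is enough at each corner, and the lid cracks at about 40 N; leave the tray out, the lid untouched at the end, and the other things on the floor where they are.

Things in the scene. Friction and masses are not known exactly. Their poses are not given: they have to be found in the camera images.
- toolbox: Fixed grey toolbox, 360 mm wide (its y), 220 deep (x), 185 tall, with twin lids standing open at its left and right ends to 310 mm. Origin: centre of the underside. Its front (-x) faces the robot, turned up to 0.3 rad; the front face is 110 mm from the origin. The upper bin spans the whole width, 128 to 185 mm above the floor, flush with the front face; the tray slides out of the open bay below it.
- tray (a joint): Flat grey pull-out tray (190 mm wide) in the bay, with a clear tub fixed on it: 0 = pushed in, 0.10 m = fully out at its stop, sliding along the toolbox's -x. Friction about 3 N, stays where left.
- tray_lip (a point): Centre of the top face of the tray's flat front ledge, 14.5 mm above the floor, under a thin grippy black rubber mat. The ledge reaches 25 mm before and behind this point (toolbox x), is 190 mm wide and has no handle: press on it and pull. Moves with the tray; pushed in, it lies 41 mm in front of the toolbox's front face.
- lid: Loose rigid blue lid (about 120 g) of the tub: plate 120 (x) by 160 (y) by 6 mm, its skirt hangs 16 mm round the tub with 2 mm play. Origin: centre of the plate's underside, axes as the toolbox's. Proud on the gasket, plate top about 70 mm above the floor; fully seated 64 mm all round. Cracks above 45 N. With the tray out its far edge lies 4 mm behind the front face, under the bin: lean the tool back there.
- lid_near_left (a point): Press spot of the lid, on its top face, marked by a white disc 20 mm across: the near (toward the robot) left (+y of the toolbox) corner, -44 mm in x and +64 mm in y from the lid's centre, over that corner's gasket section. Seated: 64 mm above the floor.
- lid_near_right (a point): Press spot of the lid, on its top face, marked by a white disc 20 mm across: the near (toward the robot) right (-y of the toolbox) corner, -44 mm in x and -64 mm in y from the lid's centre, over that corner's gasket section. Seated: 64 mm above the floor.
- lid_far_left (a point): Press spot of the lid, on its top face, marked by a white disc 20 mm across: the far (away from the robot) left (+y of the toolbox) corner, +44 mm in x and +64 mm in y from the lid's centre, over that corner's gasket section. Seated: 64 mm above the floor.
- lid_far_right (a point): Press spot of the lid, on its top face, marked by a white disc 20 mm across: the far (away from the robot) right (-y of the toolbox) corner, +44 mm in x and -64 mm in y from the lid's centre, over that corner's gasket section. Seated: 64 mm above the floor.
- seal_near_left (a joint): Red gasket section under the lid's near left press spot: 0 = proud, 0.006 m = pushed fully down to a firm, slightly rubbery stop (starts at 0 to 0.002). Sinks when pushed with 12 N or a little more, and stays. Pushing one corner of the rigid lid down can tip the opposite corner up to 6 mm off its gasket.
- seal_near_right (a joint): Red gasket section under the lid's near right press spot: 0 = proud, 0.006 m = pushed fully down to a firm, slightly rubbery stop (starts at 0 to 0.002). Sinks when pushed with 12 N or a little more, and stays. Pushing one corner of the rigid lid down can tip the opposite corner up to 6 mm off its gasket.
- seal_far_left (a joint): Red gasket section under the lid's far left press spot: 0 = proud, 0.006 m = pushed fully down to a firm, slightly rubbery stop (starts at 0 to 0.002). Sinks when pushed with 12 N or a little more, and stays. Pushing one corner of the rigid lid down can tip the opposite corner up to 6 mm off its gasket.
- seal_far_right (a joint): Red gasket section under the lid's far right press spot: 0 = proud, 0.006 m = pushed fully down to a firm, slightly rubbery stop (starts at 0 to 0.002). Sinks when pushed with 12 N or a little more, and stays. Pushing one corner of the rigid lid down can tip the opposite corner up to 6 mm off its gasket.
- screwdriver: Bystander: orange pistol-shaped cordless-style screwdriver shell lying on its side, about 170 by 130 mm, 40 mm high. Origin: under the barrel's middle.
- dowel0: Bystander: birch dowel, 60 mm long, 10 mm thick, lying on the floor. Origin: under its middle.
- dowel1: Bystander: birch dowel, 60 mm long, 10 mm thick, lying on the floor. Origin: under its middle.
- dowel2: Bystander: birch dowel, 60 mm long, 10 mm thick, lying on the floor. Origin: under its middle.
- dowel3: Bystander: birch dowel, 60 mm long, 10 mm thick, lying on the floor. Origin: under its middle.
- brace: Bystander: steel corner brace, legs 60 mm, 20 mm wide, one leg on the floor, one upright. Origin: under the middle of the floor leg.
- pin_cup: Bystander: small white nylon shelf pin cup, 44 mm wide, 32 mm high, open upward. Origin: centre of the underside.
There are look-alikes about, which are no part of the job. What is shaped like the lid but purple is not meant.

How it is judged:
On the way, in this order (a step that is already met when the one before it is completed fails the run):
1. the tray is drawn out to its stop (value of joint tray above 0.094 m), for 0.2 s.
2. the lid is seated at all four corners (z of lid_near_left in the frame of toolbox between 0.061 and 0.066 m and z of lid_near_right in the frame of toolbox between 0.061 and 0.066 m and z of lid_far_left in the frame of toolbox between 0.061 and 0.066 m and z of lid_far_right in the frame of toolbox between 0.061 and 0.066 m), for 0.2 s.
At the end, for the whole second after the job is handed in: The tray is still out (more than 80 of its 100 mm), and all four press spots of the lid are within 2 mm of their seated height (below 66 mm, above 61 mm over the floor), the lid at rest and not touched (all of step 2 and value of joint tray above 0.08 m and linear speed of lid below 0.01 m/s and contact force between each of the arm, the fingers and lid below 0.1 N).
It fails at once if the lid is pushed with more than 45 N (contact force between any of the fingers, the arm and lid above 45 N).
It fails at once if a bystander is moved by more than 30 mm (distance of any of screwdriver, dowel0, dowel1, dowel2, dowel3, brace, pin_cup from where it was at the start of the episode above 0.03 m).
It also fails if it takes over 70 s, if anything falls off the work surface, if the arm or the gripper's body presses on something with over 40 N, if the wrist force passes 120 N, or if a joint passes its speed limit or range.

## Working session

There is one attempt and no reset: what is moved stays moved. The work goes in short steps, Python scripts to look and compute and a tool call to move; the robot and the scene stay as the last step left them, time stands still between calls to the robot, and variables do not carry over. Pictures are saved under pics/ and viewed, and the job is handed in when it is done.

Besides the shell and the picture viewer there is one more tool, called after "Request:" as name([rows], argument=value, ...), one row to a line, values as JSON. play_rows: Moves the arm, as the interface text tells. Its arguments: {"type":"object","properties":{"series":{"type":"array","items":{"type":"object","properties":{"tx":{"type":"number"},"ty":{"type":"number"},"tz":{"type":"number"},"wx":{"type":"number"},"wy":{"type":"number"},"wz":{"type":"number"}}}},"hand":{"type":"number"}},"required":["series"]}

```bash
mkdir -p pics
python3 - <<'E'
from workcell import ctrl
import cv2,numpy as np
s=ctrl.sense()
for k,v in s.items(): print(k,np.round(v,4))
for n in ["side","top","wrist"]:
    im=ctrl.get_image(n)
    cv2.imwrite(f"pics/a_{n}.png",im["color"][:,:,::-1])
    np.savez(f"a_{n}.npz",**im)
    print(n,{k:np.round(v,4).tolist() for k,v in im.items() if k not in("color","depth")})
E
```

```text
t 0.0
joint_positions [-1.2035  0.418  -0.0103  1.6142  0.0047  1.1107 -0.053 ]
joint_vel [-0.0008  0.0005  0.0014 -0.0001  0.     -0.0003 -0.0005]
joint_torque [ 5.00000e-04 -8.64421e+01  6.78600e-01 -4.34918e+01  1.91000e-02
  7.10000e-03 -1.00000e-04]
ee_pos [0.2484 0.5734 0.4041]
orientation [-1.000e-04  2.030e-01  9.792e-01 -6.000e-04]
wrist_force [ 0.2298 -0.7239 -0.0862]
ft_torque [ 0.0019 -0.0164  0.0019]
grip_width 0.0855
side {'fx': 349.7467, 'fy': 349.7467, 'cx': 256.0508, 'cy': 190.4835, 'origin': [1.1993, -0.5635, 0.6664], 'attitude': [-0.4203, 0.7902, 0.3966, -0.2039]}
top {'fx': 346.4172, 'fy': 346.4172, 'cx': 256.0621, 'cy': 191.0868, 'origin': [0.3836, -0.0227, 1.0931], 'attitude': [0.0505, -0.6981, 0.7125, -0.0489]}
wrist {'fx': 297.3186, 'fy': 297.3186, 'cx': 260.9499, 'cy': 191.5744, 'T_tool_cam': [[-0.0002, -0.9651, -0.2618, 0.0656], [1.0, -0.0002, 0.0001, -0.0018], [-0.0001, -0.2618, 0.9651, 0.0303], [0.0, 0.0, 0.0, 1.0]]}
```

View pics/a_side.png

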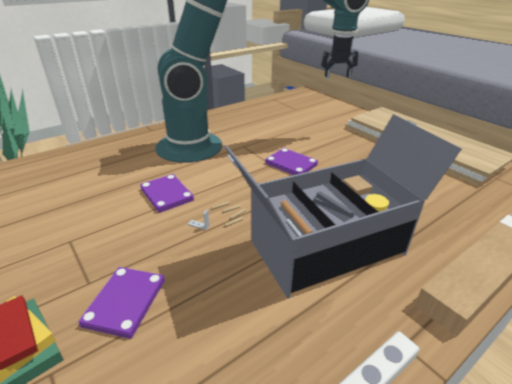

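View pics/a_top.png

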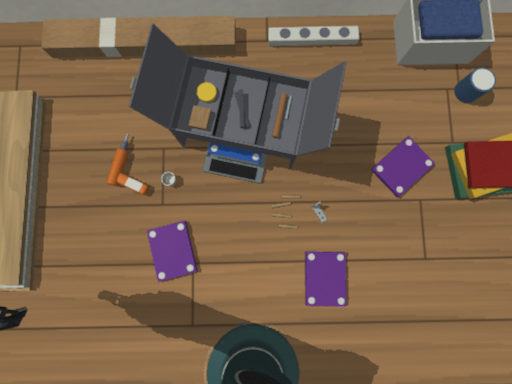

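View pics/a_wrist.png

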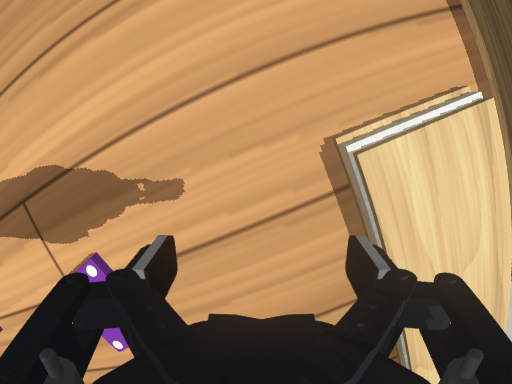

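Top view: the blue lid shows at about (235,152), just ahead of the toolbox, with the black mat on the ledge at (234,170). The lid look-alikes are purple, at (172,251), (326,278) and (403,167). Blue is the one to use. Now a close crop and measurements.

```bash
cat > h.py <<'E'
import numpy as np,cv2
from scipy.spatial.transform import Rotation as R
def rot(q): return R.from_quat([q[1],q[2],q[3],q[0]]).as_matrix()
def pts(im,uv,z=None):
    """world pts by depth (z None) or plane z ; pinhole cams"""
    uv=np.atleast_2d(uv).astype(float)
    ray=np.c_[(uv[:,0]-im["cx"])/im["fx"],(uv[:,1]-im["cy"])/im["fy"],np.ones(len(uv))]
    A=rot(im["attitude"]); o=np.array(im["origin"])
    w=ray@A.T
    if z is None: s=im["depth"][uv[:,1].round().astype(int),uv[:,0].round().astype(int)]
    else: s=(z-o[2])/w[:,2]
    return o+w*s[:,None]
def proj(im,p):
    c=(np.atleast_2d(p)-np.array(im["origin"]))@rot(im["attitude"])
    return np.c_[c[:,0]/c[:,2]*im["fx"]+im["cx"],c[:,1]/c[:,2]*im["fy"]+im["cy"]]
E
python3 - <<'E'
from h import *
im=dict(np.load("a_top.npz")); c=im["color"]
x0,y0,x1,y1=170,50,330,200
cv2.imwrite("pics/crop.png",cv2.resize(c[y0:y1,x0:x1,::-1],None,fx=5,fy=5,interpolation=cv2.INTER_CUBIC)[:600,:800])
hsv=cv2.cvtColor(c,cv2.COLOR_RGB2HSV)
roi=np.zeros(c.shape[:2],np.uint8); roi[135:190,195:275]=1
dark=((hsv[...,2]<45)&(roi>0)).astype(np.uint8)
n,l,st,ce=cv2.connectedComponentsWithStats(dark)
for i in range(1,n):
    if st[i,4]>60:
        m=(l==i).astype(np.uint8);ct=cv2.findContours(m,0,2)[0][0];r=cv2.minAreaRect(ct)
        print("dark",st[i],ce[i]); b=cv2.boxPoints(r);print(b.tolist(),pts(im,b,.0145).round(4).tolist(),pts(im,ce[i:i+1],.0145).round(4),pts(im,ce[i:i+1]).round(4))
w=((hsv[...,1]<70)&(hsv[...,2]>150)&(roi>0)).astype(np.uint8)
n,l,st,ce=cv2.connectedComponentsWithStats(w)
for i in range(1,n):
    if st[i,4]>5: print("white",st[i],ce[i],pts(im,ce[i:i+1],.07).round(4),pts(im,ce[i:i+1]).round(4))
# floor reading
print(pts(im,[[240,210],[300,230]]).round(4))
E
```

```text
dark [210 159  47  20 501] [232.83832335 168.89021956]
[[209.45091247558594, 169.6356201171875], [211.68885803222656, 158.89352416992188], [256.414306640625, 168.21133422851562], [254.17637634277344, 178.95343017578125]] [[0.6081, 0.1247, 0.0145], [0.6429, 0.1175, 0.0145], [0.6096, -0.0244, 0.0145], [0.5752, -0.0167, 0.0145]] [[0.609  0.0504 0.0145]] [[0.6085 0.0503 0.0169]]
white [211 148   6   4  19] [213.57894737 149.31578947] [[0.6592 0.1045 0.07  ]] [[0.6591 0.1045 0.0701]]
white [252 156   7   4  19] [254.84210526 157.73684211] [[ 0.6304 -0.0202  0.07  ]] [[ 0.6309 -0.0202  0.0678]]
[[ 4.791e-01  3.020e-02 -4.000e-04]
 [ 4.123e-01 -1.571e-01 -3.000e-04]]
```

View pics/crop.png

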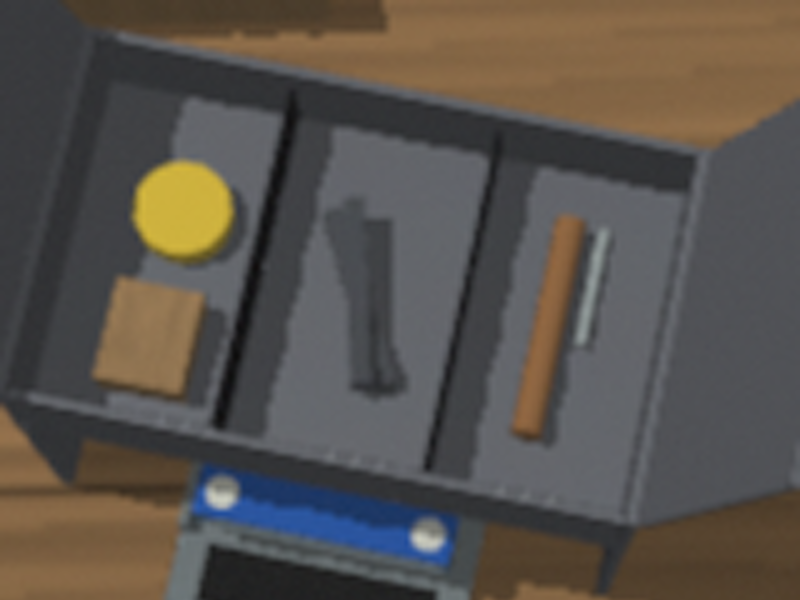

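```bash
cat >> h.py <<'E'
import json
a=-0.229
ex=np.array([np.cos(a),np.sin(a),0]);ey=np.array([-np.sin(a),np.cos(a),0]);ez=np.array([0,0,1.])
L0=np.array([0.6877,0.0323,0.0])   # lid centre, tray in
TIP=np.array([0.011,0,0.173])
def Rt(tilt):
    t=np.radians(tilt); z=np.sin(t)*ex-np.cos(t)*ez; x=-np.cos(t)*ex-np.sin(t)*ez
    return np.c_[x,np.cross(z,x),z]
def load(): d=json.load(open("cmd.json")); return np.array(d["p"]),np.array(d["R"])
def save(p,Rm): json.dump({"p":list(map(float,p)),"R":np.array(Rm).tolist()},open("cmd.json","w"))
def applied(tx=0,ty=0,tz=0,wx=0,wy=0,wz=0):
    p,Rm=load(); save(p+Rm@[tx,ty,tz],Rm@R.from_rotvec(np.radians([wx,wy,wz])).as_matrix())
def rel(p,Rm):
    p0,R0=load(); t=R0.T@(p-p0); w=np.degrees(R.from_matrix(R0.T@Rm).as_rotvec()); return t.round(4),w.round(2)
def tcp(contact,tilt): Rm=Rt(tilt); return contact-Rm@TIP,Rm
E
python3 - <<'E'
from h import *
from workcell import ctrl
s=ctrl.sense(); save(s["ee_pos"],rot(s["orientation"]))
lip=L0-0.085*ex; print("lip",lip,"box origin",L0+.066*ex,"reach")
for z in(.15,.06): 
    p,Rm=tcp(lip-0.008*ex+z*ez,30); print(p.round(3),*rel(p,Rm))
E
```

```text
lip [0.60491902 0.05159532 0.        ] box origin [0.751977   0.01731775 0.        ] reach
[0.522 0.071 0.305] [-0.4509 -0.3522  0.0993] [ -2.75 -29.92 -10.05]
[0.522 0.071 0.215] [-0.4509 -0.3521  0.1893] [ -2.75 -29.92 -10.05]
```

Request:
play_rows([
  {"tx":-0.01,"ty":-0.01},
  {"tx":-0.03,"ty":-0.025,"tz":0.005,"wy":-2},
  {"tx":-0.06,"ty":-0.047,"tz":0.01,"wy":-4,"wz":-1.5},
  {"tx":-0.09,"ty":-0.07,"tz":0.02,"wy":-6,"wz":-2},
  {"tx":-0.12,"ty":-0.094,"tz":0.027,"wy":-8,"wz":-2.7},
  {"tx":-0.15,"ty":-0.117,"tz":0.033,"wy":-10,"wz":-3.3},
  {"tx":-0.18,"ty":-0.14,"tz":0.04,"wy":-12,"wz":-4},
  {"tx":-0.21,"ty":-0.164,"tz":0.046,"wy":-14,"wz":-4.7},
  {"tx":-0.24,"ty":-0.187,"tz":0.053,"wy":-16,"wz":-5.3},
  {"tx":-0.27,"ty":-0.21,"tz":0.06,"wx":-2,"wy":-18,"wz":-6},
  {"tx":-0.3,"ty":-0.234,"tz":0.066,"wx":-2,"wy":-20,"wz":-6.7},
  {"tx":-0.33,"ty":-0.258,"tz":0.073,"wx":-2,"wy":-22,"wz":-7.3},
  {"tx":-0.36,"ty":-0.281,"tz":0.08,"wx":-2,"wy":-24,"wz":-8},
  {"tx":-0.39,"ty":-0.305,"tz":0.086,"wx":-2,"wy":-26,"wz":-8.7},
  {"tx":-0.42,"ty":-0.328,"tz":0.093,"wx":-2.5,"wy":-28,"wz":-9.3},
  {"tx":-0.44,"ty":-0.344,"tz":0.097,"wx":-2.75,"wy":-29.9,"wz":-10},
  {"tx":-0.451,"ty":-0.352,"tz":0.099,"wx":-2.75,"wy":-29.9,"wz":-10.05},
  {"tx":-0.451,"ty":-0.352,"tz":0.099,"wx":-2.75,"wy":-29.9,"wz":-10.05},
  {"tx":-0.451,"ty":-0.352,"tz":0.099,"wx":-2.75,"wy":-29.9,"wz":-10.05},
], hand=0)

```text
$.series[0]: bad value
```

Request:
play_rows([
  {"tx":-0.01,"ty":-0.01,"tz":0,"wx":0,"wy":0,"wz":0},
  {"tx":-0.03,"ty":-0.025,"tz":0.005,"wx":0,"wy":-2,"wz":0},
  {"tx":-0.06,"ty":-0.047,"tz":0.01,"wx":0,"wy":-4,"wz":-1.5},
  {"tx":-0.09,"ty":-0.07,"tz":0.02,"wx":-1,"wy":-6,"wz":-2},
  {"tx":-0.12,"ty":-0.094,"tz":0.027,"wx":-1,"wy":-8,"wz":-2.7},
  {"tx":-0.15,"ty":-0.117,"tz":0.033,"wx":-1,"wy":-10,"wz":-3.3},
  {"tx":-0.18,"ty":-0.14,"tz":0.04,"wx":-1,"wy":-12,"wz":-4},
  {"tx":-0.21,"ty":-0.164,"tz":0.046,"wx":-1,"wy":-14,"wz":-4.7},
  {"tx":-0.24,"ty":-0.187,"tz":0.053,"wx":-1.5,"wy":-16,"wz":-5.3},
  {"tx":-0.27,"ty":-0.21,"tz":0.06,"wx":-2,"wy":-18,"wz":-6},
  {"tx":-0.3,"ty":-0.234,"tz":0.066,"wx":-2,"wy":-20,"wz":-6.7},
  {"tx":-0.33,"ty":-0.258,"tz":0.073,"wx":-2,"wy":-22,"wz":-7.3},
  {"tx":-0.36,"ty":-0.281,"tz":0.08,"wx":-2,"wy":-24,"wz":-8},
  {"tx":-0.39,"ty":-0.305,"tz":0.086,"wx":-2,"wy":-26,"wz":-8.7},
  {"tx":-0.42,"ty":-0.328,"tz":0.093,"wx":-2.5,"wy":-28,"wz":-9.3},
  {"tx":-0.44,"ty":-0.344,"tz":0.097,"wx":-2.75,"wy":-29.9,"wz":-10},
  {"tx":-0.451,"ty":-0.352,"tz":0.099,"wx":-2.75,"wy":-29.9,"wz":-10.05},
  {"tx":-0.451,"ty":-0.352,"tz":0.099,"wx":-2.75,"wy":-29.9,"wz":-10.05},
  {"tx":-0.451,"ty":-0.352,"tz":0.099,"wx":-2.75,"wy":-29.9,"wz":-10.05},
], hand=0)

```text
t: 1.73
ee_pos: [0.5223, 0.0708, 0.3055]
orientation: [0.257, 0.111, 0.96, -0.029]
wrist_force: [-0.0, -0.8, 0.3]
grip_width: 0.0002
```

```bash
cat > shot.py <<'E'
import sys
from h import *
from workcell import ctrl
tag=sys.argv[1]
s=ctrl.sense()
for n in sys.argv[2:]:
    im=ctrl.get_image(n); np.savez(f"{tag}_{n}.npz",**im,p=s["ee_pos"],q=s["orientation"])
    cv2.imwrite(f"pics/{tag}_{n}.png",im["color"][:,:,::-1])
E
python3 shot.py b wrist side
python3 - <<'E'
from h import *
from workcell import ctrl
applied(-.451,-.352,.099,-2.75,-29.9,-10.05)
p0,R0=load();s=ctrl.sense();print(p0,s["ee_pos"],s["joint_positions"])
p,Rm=tcp(L0-.093*ex+.03*ez,30);print(rel(p,Rm))
E
```

```text
[0.52227795 0.07101196 0.30557871] [0.52208252 0.07210239 0.30575649] [-0.54709519  0.3089944   0.33773658  2.11379183  0.46168213  0.29377098
  0.68053084]
(array([ 6.020e-02, -1.000e-04,  1.041e-01]), array([-0.  , -0.02, -0.  ]))
```

View pics/b_wrist.png

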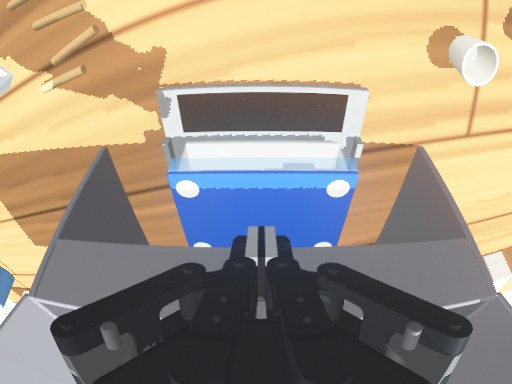

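View pics/b_side.png

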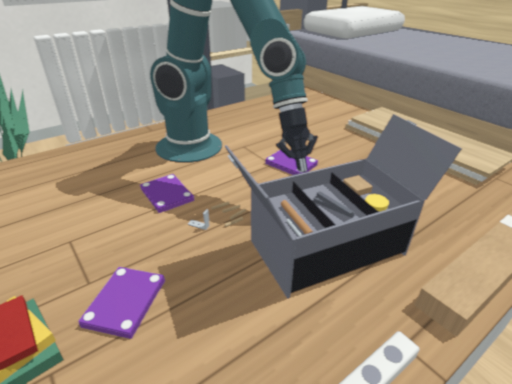

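```bash
cat >> h.py <<'E'
def wpts(im,uv,z):
    uv=np.atleast_2d(uv).astype(float); d=uv-[im["cx"],im["cy"]]
    r=np.hypot(*d.T); th=r/im["fx"]; dirc=np.c_[d/r[:,None]*np.sin(th)[:,None],np.cos(th)]
    T=im["T_tool_cam"]; Rw=rot(im["q"]); o=im["p"]+Rw@T[:3,3]; w=dirc@T[:3,:3].T@Rw.T
    return o+w*((z-o[2])/w[:,2])[:,None]
def box(p): d=np.atleast_2d(p)-L0; return np.c_[d@ex,d@ey]
E
python3 - <<'E'
from h import *
im=dict(np.load("b_wrist.npz"))
for z,uv in((.07,[[187,188],[338,188]]),(.0145,[[263,113],[158,90],[368,90]])):
    p=wpts(im,uv,z);print(p.round(4).tolist(),box(p).round(4).tolist())
E
```

```text
[[0.6351, -0.0218, 0.07], [0.6645, 0.1028, 0.07]] [[-0.039, -0.0646], [-0.0387, 0.0634]]
[[0.6119, 0.0499, 0.0145], [0.5648, -0.0333, 0.0145], [0.6066, 0.1457, 0.0145]] [[-0.0778, -0.0], [-0.1048, -0.0918], [-0.1048, 0.0921]]
```

```bash
sed -i 's/^L0=.*/L0=np.array([0.6877,0.0323,0.0])+0.0045*ex/' h.py
python3 - <<'E'
from h import *
for z in(.03,.0145):
    p,Rm=tcp(L0-.090*ex+z*ez,30);print(rel(p,Rm))
print(Rt(30).T@ez, Rt(30).T@ex,Rt(30).T@ey)
E
```

```text
(array([ 5.370e-02, -1.000e-04,  1.079e-01]), array([-0.  , -0.02, -0.  ]))
(array([ 6.140e-02, -1.000e-04,  1.213e-01]), array([-0.  , -0.02, -0.  ]))
[-0.5        0.        -0.8660254] [-8.66025404e-01  8.97216544e-18  5.00000000e-01] [-1.39929213e-17  1.00000000e+00  4.12378760e-18]
```

Request:
play_rows([
  {"tx":0.014,"ty":0,"tz":0.027,"wx":0,"wy":0,"wz":0},
  {"tx":0.028,"ty":0,"tz":0.054,"wx":0,"wy":0,"wz":0},
  {"tx":0.042,"ty":0,"tz":0.083,"wx":0,"wy":0,"wz":0},
  {"tx":0.054,"ty":0,"tz":0.108,"wx":0,"wy":0,"wz":0},
  {"tx":0.054,"ty":0,"tz":0.108,"wx":0,"wy":0,"wz":0},
])

```text
t: 2.25
ee_pos: [0.5278, 0.0697, 0.2176]
orientation: [0.258, 0.11, 0.959, -0.037]
wrist_force: [0.3, -0.3, 0.3]
grip_width: -0.0001
```

```bash
python3 -c "
from h import *
applied(.054,0,.108)"; python3 shot.py c wrist side; python3 -c "
from workcell import ctrl
s=ctrl.sense();print(s['joint_positions'],s['wrist_force'],s['ee_pos'])
from h import *
print(load()[0])
im=cv2.imread('pics/c_side.png')[60:240,180:420];cv2.imwrite('pics/c_crop.png',cv2.resize(im,None,fx=3,fy=3))"
```

```text
[-0.38230054  0.47692176  0.15674947  2.13575321  1.19955162  0.19359864
 -0.06793582] [-0.38480485 -0.13519755  0.55015515] [0.52746537 0.06902544 0.21654549]
[0.52928224 0.06937413 0.18504549]
```

View pics/c_wrist.png

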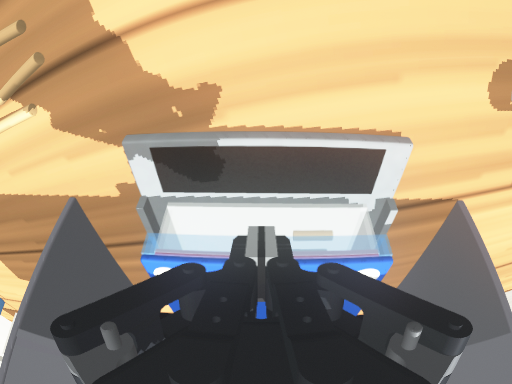

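Joint 6 is at its lower limit (0.19), so a 30° lean isn't reachable this low down. I'll use about 10° for the ledge. For the far corners I'll lean about 20° and press slightly inboard.

Request:
play_rows([
  {"tx":0,"ty":0,"tz":-0.01,"wx":0,"wy":5,"wz":0},
  {"tx":-0.01,"ty":0,"tz":-0.02,"wx":0,"wy":10,"wz":0},
  {"tx":-0.02,"ty":0,"tz":-0.03,"wx":0,"wy":15,"wz":0},
  {"tx":-0.02,"ty":0,"tz":-0.03,"wx":0,"wy":20,"wz":0},
  {"tx":-0.02,"ty":0,"tz":-0.03,"wx":0,"wy":20,"wz":0},
  {"tx":-0.02,"ty":0,"tz":-0.03,"wx":0,"wy":20,"wz":0},
])

```text
t: 2.85
ee_pos: [0.5309, 0.0685, 0.2558]
orientation: [0.085, 0.116, 0.99, -0.015]
wrist_force: [1.4, -0.7, -0.5]
grip_width: -0.0003
```

```bash
python3 -c "
from workcell import ctrl
from h import *
s=ctrl.sense();print(s['joint_positions'],s['wrist_force'],s['ee_pos'])
applied(-.02,0,-.03,0,20,0)
p,Rc=load();print(p,rel(s['ee_pos'],rot(s['orientation'])))"
```

```text
[ 0.13036926  0.45961705 -0.40843682  1.99563477  0.46519466  0.61710175
  0.74357622] [ 1.38682951 -0.66308701 -0.47808039] [0.53093443 0.06846726 0.25583478]
[0.5315545  0.06884584 0.22102545] (array([-0.0055, -0.0005, -0.0344]), array([0.62, 0.07, 0.16]))
```

```bash
python3 -c "
from workcell import ctrl
from h import *
s=ctrl.sense();save(s['ee_pos'],rot(s['orientation']))
for z in (.03,.018,.0145):
  p,Rm=tcp(L0-.090*ex+z*ez,10);print(p,rel(p,Rm))"
```

```text
[0.58572528 0.05606916 0.20228187] (array([-0.0461,  0.0012,  0.0624]), array([-0.62, -0.09, -0.16]))
[0.58572528 0.05606916 0.19028187] (array([-0.0441,  0.0013,  0.0742]), array([-0.62, -0.09, -0.16]))
[0.58572528 0.05606916 0.18678187] (array([-0.0435,  0.0013,  0.0777]), array([-0.62, -0.09, -0.16]))
```

Request:
play_rows([
  {"tx":-0.015,"ty":0,"tz":0.015,"wx":0,"wy":0,"wz":0},
  {"tx":-0.03,"ty":0.001,"tz":0.035,"wx":-0.6,"wy":0,"wz":-0.1},
  {"tx":-0.046,"ty":0.001,"tz":0.055,"wx":-0.6,"wy":-0.1,"wz":-0.2},
  {"tx":-0.046,"ty":0.001,"tz":0.062,"wx":-0.6,"wy":-0.1,"wz":-0.2},
  {"tx":-0.046,"ty":0.001,"tz":0.062,"wx":-0.6,"wy":-0.1,"wz":-0.2},
  {"tx":-0.046,"ty":0.001,"tz":0.062,"wx":-0.6,"wy":-0.1,"wz":-0.2},
])

```text
t: 3.35
ee_pos: [0.5843, 0.0566, 0.201]
orientation: [0.089, 0.113, 0.99, -0.013]
wrist_force: [0.3, 1.0, -0.0]
grip_width: 0.0003
```

```bash
python3 -c "
from workcell import ctrl
from h import *
applied(-.046,.001,.062,-.6,-.1,-.2)
s=ctrl.sense();print(s['joint_positions'],s['wrist_force'],s['ee_pos'],load()[0])
print('down',load()[1].T@-ez,'pull',load()[1].T@-ex)"; python3 shot.py d wrist
```

```text
[ 0.11109776  0.61558156 -0.3531414   1.89115583  0.534625    0.56103232
  0.73799718] [ 0.25677464  1.03899475 -0.0410421 ] [0.58429078 0.05655504 0.20100858] [0.58549933 0.05594637 0.20266619]
down [1.73741678e-01 5.26888183e-04 9.84791121e-01] pull [ 9.84791061e-01  5.45520204e-04 -1.73741959e-01]
```

View pics/d_wrist.png

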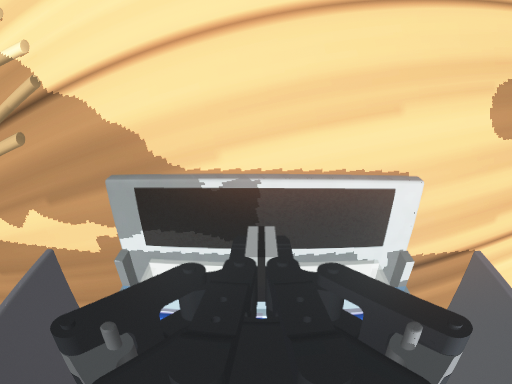

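Request:
play_rows([
  {"tx":0.001,"ty":0,"tz":0.007,"wx":0,"wy":0,"wz":0},
  {"tx":0.002,"ty":0,"tz":0.013,"wx":0,"wy":0,"wz":0},
  {"tx":0.003,"ty":0,"tz":0.015,"wx":0,"wy":0,"wz":0},
  {"tx":0.003,"ty":0,"tz":0.015,"wx":0,"wy":0,"wz":0},
])

```text
t: 3.73
ee_pos: [0.5849, 0.0555, 0.1863]
orientation: [0.089, 0.114, 0.989, -0.013]
wrist_force: [-2.6, -0.7, 10.2]
grip_width: 0.0003
```

Request:
play_rows([
  {"tx":0,"ty":0,"tz":0.001,"wx":0,"wy":0,"wz":0},
  {"tx":0,"ty":0,"tz":0.001,"wx":0,"wy":0,"wz":0},
])

```text
t: 3.9
ee_pos: [0.585, 0.0555, 0.1859]
orientation: [0.089, 0.114, 0.989, -0.013]
wrist_force: [-9.6, -1.0, 23.9]
grip_width: -0.0003
```

Request:
play_rows([
  {"tx":0.002,"ty":0,"tz":-0.0003,"wx":0,"wy":0,"wz":0},
  {"tx":0.006,"ty":0,"tz":-0.001,"wx":0,"wy":0,"wz":0},
  {"tx":0.012,"ty":0,"tz":-0.0021,"wx":0,"wy":0,"wz":0},
  {"tx":0.018,"ty":0,"tz":-0.0032,"wx":0,"wy":0,"wz":0},
  {"tx":0.024,"ty":0,"tz":-0.0042,"wx":0,"wy":0,"wz":0},
  {"tx":0.03,"ty":0,"tz":-0.0053,"wx":0,"wy":0,"wz":0},
  {"tx":0.036,"ty":0,"tz":-0.0063,"wx":0,"wy":0,"wz":0},
  {"tx":0.04,"ty":0,"tz":-0.0071,"wx":0,"wy":0,"wz":0},
])

```text
t: 4.57
ee_pos: [0.5461, 0.0644, 0.186]
orientation: [0.091, 0.114, 0.989, -0.013]
wrist_force: [3.5, -3.0, 14.5]
grip_width: 0.0003
```

```bash
python3 -c "
from workcell import ctrl
from h import *
applied(.003,0,.015);applied(0,0,.001);applied(.04,0,-.0071)
s=ctrl.sense();print(s['joint_positions'],s['wrist_force'],s['ee_pos'],load()[0])
print(rel(s['ee_pos'],rot(s['orientation'])))"; python3 shot.py e top wrist
```

```text
[ 0.0673404   0.59037397 -0.32075234  1.98797278  0.57064008  0.48457147
  0.65968591] [ 3.51740457 -2.96509248 14.46573433] [0.54608164 0.06441692 0.18600396] [0.54575775 0.06517805 0.18643065]
(array([-0.0004, -0.0007,  0.0005]), array([ 0.23, -0.51,  0.02]))
```

View pics/e_wrist.png

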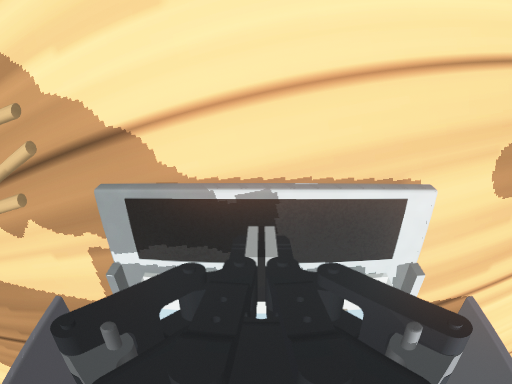

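The tray is following: the tip stays over the mat, with about 4 N drag and 14 N press. I'll pull the rest of the way.

Request:
play_rows([
  {"tx":0.003,"ty":0,"tz":-0.0005,"wx":0,"wy":0,"wz":0},
  {"tx":0.009,"ty":0,"tz":-0.0015,"wx":0,"wy":0,"wz":0},
  {"tx":0.015,"ty":0,"tz":-0.0026,"wx":0,"wy":0,"wz":0},
  {"tx":0.022,"ty":0,"tz":-0.0038,"wx":0,"wy":0,"wz":0},
  {"tx":0.029,"ty":0,"tz":-0.005,"wx":0,"wy":0,"wz":0},
  {"tx":0.036,"ty":0,"tz":-0.0063,"wx":0,"wy":0,"wz":0},
  {"tx":0.043,"ty":0,"tz":-0.0075,"wx":0,"wy":0,"wz":0},
  {"tx":0.05,"ty":0,"tz":-0.0087,"wx":0,"wy":0,"wz":0},
  {"tx":0.056,"ty":0,"tz":-0.0098,"wx":0,"wy":0,"wz":0},
  {"tx":0.06,"ty":0,"tz":-0.0105,"wx":0,"wy":0,"wz":0},
  {"tx":0.062,"ty":0,"tz":-0.0108,"wx":0,"wy":0,"wz":0},
  {"tx":0.062,"ty":0,"tz":-0.0108,"wx":0,"wy":0,"wz":0},
])

```text
t: 5.67
ee_pos: [0.4857, 0.0786, 0.1859]
orientation: [0.092, 0.114, 0.989, -0.012]
wrist_force: [6.2, -4.4, 19.6]
grip_width: -0.0001
```

```bash
python3 -c "
from workcell import ctrl
from h import *
applied(.062,0,-.0108)
s=ctrl.sense();print(s['joint_positions'],s['wrist_force'],s['ee_pos'],load()[0])
print(rel(s['ee_pos'],rot(s['orientation'])))"; python3 shot.py f top wrist
```

```text
[-1.26701045e-03  5.17876975e-01 -2.90248180e-01  2.12748887e+00
  6.00182776e-01  4.14256788e-01  5.57431138e-01] [ 6.1971726  -4.42278136 19.62807414] [0.48568638 0.0786419  0.18588509] [0.48445942 0.07943067 0.18629441]
(array([-0.0013, -0.0005,  0.0006]), array([ 0.19, -0.6 ,  0.04]))
```

View pics/f_wrist.png

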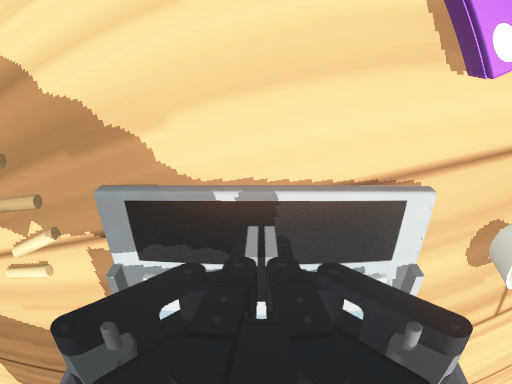

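Request:
play_rows([
  {"tx":0.002,"ty":0,"tz":-0.0003,"wx":0,"wy":0,"wz":0},
  {"tx":0.004,"ty":0,"tz":-0.0007,"wx":0,"wy":0,"wz":0},
  {"tx":0.004,"ty":0,"tz":-0.0007,"wx":0,"wy":0,"wz":0},
])

```text
t: 6.02
ee_pos: [0.4822, 0.0797, 0.1859]
orientation: [0.092, 0.114, 0.989, -0.012]
wrist_force: [10.3, -3.5, 16.0]
grip_width: -0.0002
```

Request:
play_rows([
  {"tx":-0.003,"ty":0,"tz":-0.015,"wx":0,"wy":0,"wz":0},
  {"tx":-0.008,"ty":0,"tz":-0.045,"wx":0,"wy":0,"wz":0},
  {"tx":-0.014,"ty":0,"tz":-0.08,"wx":0,"wy":0,"wz":0},
  {"tx":-0.02,"ty":0,"tz":-0.11,"wx":0,"wy":0,"wz":0},
  {"tx":-0.02,"ty":0,"tz":-0.118,"wx":0,"wy":0,"wz":0},
  {"tx":-0.02,"ty":0,"tz":-0.118,"wx":0,"wy":0,"wz":0},
  {"tx":-0.02,"ty":0,"tz":-0.118,"wx":0,"wy":0,"wz":0},
])

```text
t: 6.6
ee_pos: [0.4787, 0.0804, 0.3038]
orientation: [0.089, 0.114, 0.989, -0.013]
wrist_force: [0.4, -0.9, -0.8]
grip_width: -0.0001
```

```bash
python3 -c "
from workcell import ctrl
from h import *
applied(.004,0,-.0007);applied(-.02,0,-.118)
s=ctrl.sense();print(s['joint_positions'],s['wrist_force'],s['ee_pos'],load()[0])
print(rel(s['ee_pos'],rot(s['orientation'])))"; python3 shot.py g top wrist side
```

```text
[ 0.15261439  0.30409427 -0.46601709  2.0845246   0.37703714  0.66116724
  0.77238482] [ 0.43298862 -0.87335905 -0.75655984] [0.478744   0.0804499  0.30380158] [0.47973367 0.08059421 0.30596899]
(array([ 0.0013, -0.0004,  0.002 ]), array([ 0.29, -0.34,  0.02]))
```

View pics/g_wrist.png

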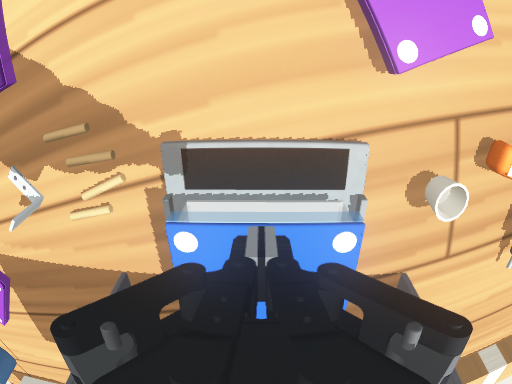

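View pics/g_top.png

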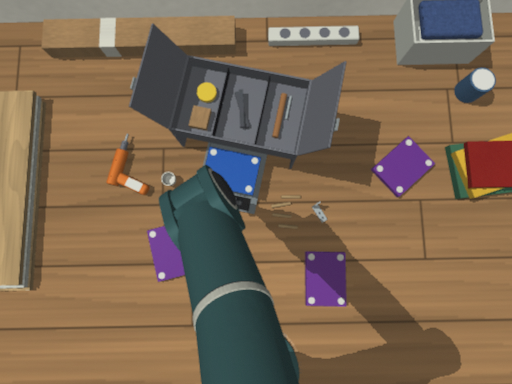

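Run:
```python
from h import *
for n in("g_top","g_wrist"):
    im=dict(np.load(n+".npz")); c=im["color"]; hsv=cv2.cvtColor(c,cv2.COLOR_RGB2HSV)
    blue=cv2.morphologyEx(((abs(hsv[...,0].astype(int)-111)<8)&(hsv[...,1]>150)).astype(np.uint8),cv2.MORPH_CLOSE,np.ones((15,15)))
    w=((hsv[...,1]<60)&(hsv[...,2]>140)&(blue>0)).astype(np.uint8)
    k,l,st,ce=cv2.connectedComponentsWithStats(w)
    for i in range(1,k):
        if st[i,4]<12: continue
        f=pts if n=="g_top" else wpts
        p=f(im,ce[i:i+1],.069); print(n,st[i].tolist(),ce[i].round(1),p.round(4),box(p).round(4), pts(im,ce[i:i+1]).round(4) if n=="g_top" else "")
```

```text
g_top [210, 149, 7, 6, 33] [213.1 151.7] [[0.6521 0.1061 0.069 ]] [[-0.056   0.0638]] [[0.6524 0.1063 0.0676]]
g_top [251, 157, 7, 7, 34] [254.4 160.4] [[ 0.6225 -0.0187  0.069 ]] [[-0.0565 -0.0645]] [[ 0.6217 -0.0187  0.0721]]
g_top [245, 185, 7, 7, 35] [248.3 188.4] [[0.5372 0.0012 0.069 ]] [[-0.144  -0.0645]] [[0.5374 0.0012 0.068 ]]
g_wrist [174, 235, 2, 11, 20] [174.6 240. ] [[ 0.5367 -0.0086  0.069 ]] [[-0.1422 -0.0741]] 
g_wrist [354, 235, 3, 12, 25] [354.7 240.2] [[0.5701 0.1344 0.069 ]] [[-0.1422  0.0728]] 
g_wrist [196, 238, 2, 11, 17] [196.4 243.2] [[0.5433 0.0085 0.069 ]] [[-0.1397 -0.056 ]] 
g_wrist [332, 238, 3, 11, 20] [333.5 243.2] [[0.5684 0.1166 0.069 ]] [[-0.1398  0.055 ]] 
g_wrist [182, 251, 11, 2, 12] [187.  251.1] [[ 0.5494 -0.0022  0.069 ]] [[-0.1314 -0.065 ]] 
g_wrist [337, 251, 12, 2, 17] [342.4 251.3] [[0.5787 0.1232 0.069 ]] [[-0.1312  0.0638]]
```

Top view: discs at (213,152), (254,160) and (248,188) put the lid 100 mm out, so the tray is at its stop. Next are the near corners.

```bash
cat >> h.py <<'E'
Lc=L0-0.100*ex
def spot(x,y,z,tilt): return tcp(Lc+x*ex+y*ey+z*ez,tilt)
E
python3 - <<'E'
from h import *
for y in(.064,-.064):
  for z in (.09,.07,.064): print(y,z,spot(-.044,y,z,10)[0].round(4),rel(*spot(-.044,y,z,10)))
print("down",Rt(10).T@-ez)
E
```

```text
0.064 0.09 [0.5477 0.1307 0.2623] (array([-0.0464,  0.0642,  0.0525]), array([-0.02,  0.01,  0.04]))
0.064 0.07 [0.5477 0.1307 0.2423] (array([-0.0429,  0.0642,  0.0722]), array([-0.02,  0.01,  0.04]))
0.064 0.064 [0.5477 0.1307 0.2363] (array([-0.0419,  0.0642,  0.0781]), array([-0.02,  0.01,  0.04]))
-0.064 0.09 [0.5186 0.006  0.2623] (array([-0.0463, -0.0638,  0.0526]), array([-0.02,  0.01,  0.04]))
-0.064 0.07 [0.5186 0.006  0.2423] (array([-0.0429, -0.0638,  0.0723]), array([-0.02,  0.01,  0.04]))
-0.064 0.064 [0.5186 0.006  0.2363] (array([-0.0418, -0.0638,  0.0782]), array([-0.02,  0.01,  0.04]))
down [1.73648178e-01 6.93889390e-18 9.84807753e-01]
```

Hover above near left and then descend to about 72 mm.

Request:
play_rows([
  {"tx":-0.015,"ty":0.02,"tz":0.01,"wx":0,"wy":0,"wz":0},
  {"tx":-0.03,"ty":0.045,"tz":0.025,"wx":0,"wy":0,"wz":0},
  {"tx":-0.046,"ty":0.064,"tz":0.045,"wx":0,"wy":0,"wz":0},
  {"tx":-0.046,"ty":0.064,"tz":0.055,"wx":0,"wy":0,"wz":0},
  {"tx":-0.0435,"ty":0.064,"tz":0.068,"wx":0,"wy":0,"wz":0},
  {"tx":-0.043,"ty":0.064,"tz":0.071,"wx":0,"wy":0,"wz":0},
  {"tx":-0.043,"ty":0.064,"tz":0.071,"wx":0,"wy":0,"wz":0},
])

```text
t: 7.33
ee_pos: [0.5462, 0.1303, 0.2401]
orientation: [0.088, 0.113, 0.99, -0.013]
wrist_force: [-0.3, 0.2, 0.3]
grip_width: 0.0001
```

Request:
play_rows([
  {"tx":0,"ty":0,"tz":0.001,"wx":0,"wy":0,"wz":0},
  {"tx":0.0005,"ty":0,"tz":0.003,"wx":0,"wy":0,"wz":0},
  {"tx":0.0005,"ty":0,"tz":0.003,"wx":0,"wy":0,"wz":0},
])

```text
t: 7.58
ee_pos: [0.5467, 0.1298, 0.2385]
orientation: [0.089, 0.114, 0.989, -0.013]
wrist_force: [-2.6, -0.2, 9.5]
grip_width: 0.0007
```

Request:
play_rows([
  {"tx":0,"ty":0,"tz":0.001,"wx":0,"wy":0,"wz":0},
  {"tx":0.0003,"ty":0,"tz":0.002,"wx":0,"wy":0,"wz":0},
  {"tx":0.0003,"ty":0,"tz":0.002,"wx":0,"wy":0,"wz":0},
])

```text
t: 7.83
ee_pos: [0.547, 0.1298, 0.237]
orientation: [0.09, 0.114, 0.989, -0.013]
wrist_force: [-3.6, -0.3, 14.4]
grip_width: -0.0001
```

Request:
play_rows([
  {"tx":0,"ty":0,"tz":0.001,"wx":0,"wy":0,"wz":0},
  {"tx":0.0003,"ty":0,"tz":0.002,"wx":0,"wy":0,"wz":0},
  {"tx":0.0003,"ty":0,"tz":0.002,"wx":0,"wy":0,"wz":0},
])

```text
t: 8.08
ee_pos: [0.5479, 0.1296, 0.2361]
orientation: [0.091, 0.114, 0.989, -0.013]
wrist_force: [-3.0, -3.2, 27.9]
grip_width: -0.0001
```

Request:
play_rows([
  {"tx":-0.003,"ty":0,"tz":-0.015,"wx":0,"wy":0,"wz":0},
  {"tx":-0.005,"ty":-0.01,"tz":-0.03,"wx":0,"wy":0,"wz":0},
  {"tx":-0.005,"ty":-0.045,"tz":-0.03,"wx":0,"wy":0,"wz":0},
  {"tx":-0.005,"ty":-0.085,"tz":-0.03,"wx":0,"wy":0,"wz":0},
  {"tx":-0.005,"ty":-0.12,"tz":-0.03,"wx":0,"wy":0,"wz":0},
  {"tx":-0.004,"ty":-0.128,"tz":-0.02,"wx":0,"wy":0,"wz":0},
  {"tx":-0.002,"ty":-0.128,"tz":-0.01,"wx":0,"wy":0,"wz":0},
  {"tx":-0.0015,"ty":-0.128,"tz":-0.007,"wx":0,"wy":0,"wz":0},
  {"tx":-0.0015,"ty":-0.128,"tz":-0.007,"wx":0,"wy":0,"wz":0},
])

```text
t: 8.83
ee_pos: [0.518, 0.006, 0.2414]
orientation: [0.088, 0.113, 0.99, -0.013]
wrist_force: [0.5, 0.5, 0.3]
grip_width: -0.0
```

Request:
play_rows([
  {"tx":0,"ty":0,"tz":0.001,"wx":0,"wy":0,"wz":0},
  {"tx":0.0005,"ty":0,"tz":0.003,"wx":0,"wy":0,"wz":0},
  {"tx":0.0005,"ty":0,"tz":0.003,"wx":0,"wy":0,"wz":0},
])

```text
t: 9.08
ee_pos: [0.5186, 0.0066, 0.2393]
orientation: [0.089, 0.113, 0.99, -0.013]
wrist_force: [-2.7, -1.3, 9.7]
grip_width: -0.0
```

Request:
play_rows([
  {"tx":0,"ty":0,"tz":0.001,"wx":0,"wy":0,"wz":0},
  {"tx":0.0003,"ty":0,"tz":0.002,"wx":0,"wy":0,"wz":0},
  {"tx":0.0003,"ty":0,"tz":0.003,"wx":0,"wy":0,"wz":0},
  {"tx":0.0003,"ty":0,"tz":0.003,"wx":0,"wy":0,"wz":0},
])

```text
t: 9.42
ee_pos: [0.519, 0.0065, 0.2367]
orientation: [0.09, 0.113, 0.989, -0.013]
wrist_force: [-3.0, -1.4, 11.7]
grip_width: 0.0
```

Request:
play_rows([
  {"tx":0,"ty":0,"tz":0.001,"wx":0,"wy":0,"wz":0},
  {"tx":0.0003,"ty":0,"tz":0.0015,"wx":0,"wy":0,"wz":0},
  {"tx":0.0003,"ty":0,"tz":0.0015,"wx":0,"wy":0,"wz":0},
])

```text
t: 9.67
ee_pos: [0.5195, 0.0064, 0.2359]
orientation: [0.09, 0.113, 0.989, -0.013]
wrist_force: [-2.4, -2.1, 20.5]
grip_width: -0.0001
```

Request:
play_rows([
  {"tx":-0.003,"ty":0,"tz":-0.015,"wx":0,"wy":0,"wz":0},
  {"tx":-0.007,"ty":0,"tz":-0.04,"wx":0,"wy":-3,"wz":0},
  {"tx":-0.007,"ty":0,"tz":-0.04,"wx":0,"wy":-7,"wz":0},
  {"tx":-0.007,"ty":0,"tz":-0.04,"wx":0,"wy":-10,"wz":0},
  {"tx":-0.007,"ty":0,"tz":-0.04,"wx":0,"wy":-10,"wz":0},
  {"tx":-0.007,"ty":0,"tz":-0.04,"wx":0,"wy":-10,"wz":0},
])

```text
t: 10.17
ee_pos: [0.5182, 0.0068, 0.2752]
orientation: [0.174, 0.111, 0.978, -0.023]
wrist_force: [0.5, -0.1, -0.8]
grip_width: -0.0001
```

```bash
python3 -c "
from workcell import ctrl
from h import *
s=ctrl.sense();save(s['ee_pos'],rot(s['orientation']));print(s['joint_positions'],s['ee_pos'])
for y in (-.064,.064):
  for z in (.1,.076,.07,.064): print(y,z,spot(.025,y,z,20)[0].round(4),rel(*spot(.025,y,z,20)))
print('down',Rt(20).T@-ez)
";python3 shot.py i wrist side top; python3 -c "
import cv2;im=cv2.imread('pics/i_side.png')[60:260,180:440];cv2.imwrite('pics/i_crop.png',cv2.resize(im,None,fx=3,fy=3,interpolation=2))"
```

```text
[ 0.18404013  0.36528091 -0.3343332   2.0877152   0.58932248  0.43622288
  0.73036658] [0.51815717 0.00681725 0.27519009]
-0.064 0.1 [ 0.557  -0.0029  0.2663] (array([-0.0345, -0.0007,  0.0221]), array([-0.27,  0.21,  0.21]))
-0.064 0.076 [ 0.557  -0.0029  0.2423] (array([-0.0262, -0.0006,  0.0447]), array([-0.27,  0.21,  0.21]))
-0.064 0.07 [ 0.557  -0.0029  0.2363] (array([-0.0241, -0.0005,  0.0503]), array([-0.27,  0.21,  0.21]))
-0.064 0.064 [ 0.557  -0.0029  0.2303] (array([-0.022 , -0.0005,  0.0559]), array([-0.27,  0.21,  0.21]))
0.064 0.1 [0.586  0.1217 0.2663] (array([-0.0349,  0.1273,  0.0215]), array([-0.27,  0.21,  0.21]))
0.064 0.076 [0.586  0.1217 0.2423] (array([-0.0267,  0.1274,  0.0441]), array([-0.27,  0.21,  0.21]))
0.064 0.07 [0.586  0.1217 0.2363] (array([-0.0246,  0.1274,  0.0497]), array([-0.27,  0.21,  0.21]))
0.064 0.064 [0.586  0.1217 0.2303] (array([-0.0225,  0.1275,  0.0553]), array([-0.27,  0.21,  0.21]))
down [3.42020143e-01 1.38777878e-17 9.39692621e-01]
```

View pics/i_wrist.png

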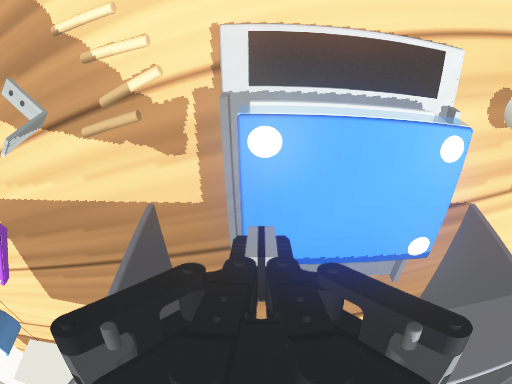

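View pics/i_crop.png

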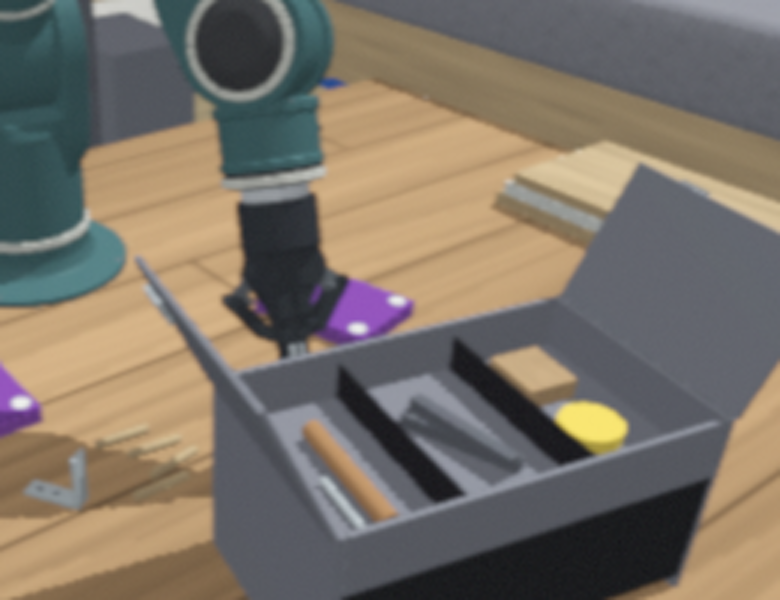

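Request:
play_rows([
  {"tx":-0.012,"ty":0,"tz":0.004,"wx":0,"wy":0,"wz":0},
  {"tx":-0.034,"ty":0,"tz":0.015,"wx":-0.2,"wy":0.2,"wz":0.2},
  {"tx":-0.034,"ty":0,"tz":0.022,"wx":-0.2,"wy":0.2,"wz":0.2},
  {"tx":-0.03,"ty":0,"tz":0.034,"wx":-0.2,"wy":0.2,"wz":0.2},
  {"tx":-0.027,"ty":0,"tz":0.042,"wx":-0.2,"wy":0.2,"wz":0.2},
  {"tx":-0.026,"ty":0,"tz":0.045,"wx":-0.2,"wy":0.2,"wz":0.2},
  {"tx":-0.026,"ty":0,"tz":0.045,"wx":-0.2,"wy":0.2,"wz":0.2},
])

```text
t: 10.9
ee_pos: [0.5568, -0.0034, 0.241]
orientation: [0.172, 0.113, 0.978, -0.021]
wrist_force: [0.1, -0.8, 0.7]
grip_width: 0.0001
```

```bash
python3 -c "
from h import *
applied(-.026,0,.045,-.2,.2,.2)
from workcell import ctrl
s=ctrl.sense();print(s['joint_positions'],s['ee_pos'],load()[0])"; python3 shot.py j wrist
```

```text
[ 0.16390369  0.47723019 -0.28820092  2.01277497  0.6347511   0.40180991
  0.71295905] [ 0.55681793 -0.00344978  0.24099407] [ 0.55703444 -0.00236294  0.2419443 ]
```

View pics/j_wrist.png

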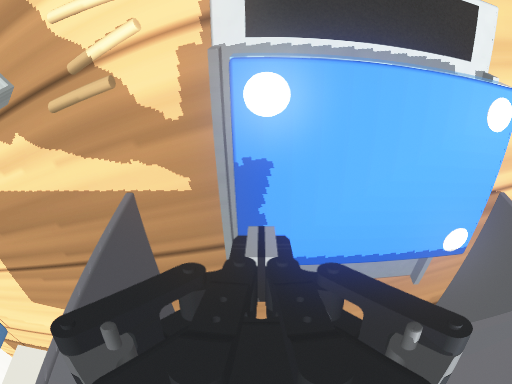

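Request:
play_rows([
  {"tx":0.0007,"ty":0,"tz":0.002,"wx":0,"wy":0,"wz":0},
  {"tx":0.0015,"ty":0,"tz":0.004,"wx":0,"wy":0,"wz":0},
  {"tx":0.0018,"ty":0,"tz":0.005,"wx":0,"wy":0,"wz":0},
  {"tx":0.0018,"ty":0,"tz":0.005,"wx":0,"wy":0,"wz":0},
])

```text
t: 11.28
ee_pos: [0.5572, -0.0036, 0.2366]
orientation: [0.173, 0.114, 0.978, -0.021]
wrist_force: [-0.6, 0.3, 0.2]
grip_width: 0.0001
```

Request:
play_rows([
  {"tx":0.0003,"ty":0,"tz":0.001,"wx":0,"wy":0,"wz":0},
  {"tx":0.0007,"ty":0,"tz":0.002,"wx":0,"wy":0,"wz":0},
  {"tx":0.0007,"ty":0,"tz":0.002,"wx":0,"wy":0,"wz":0},
])

```text
t: 11.53
ee_pos: [0.5572, -0.0036, 0.2344]
orientation: [0.173, 0.114, 0.978, -0.021]
wrist_force: [0.1, -0.7, 0.0]
grip_width: 0.0001
```

Request:
play_rows([
  {"tx":0.0003,"ty":0,"tz":0.001,"wx":0,"wy":0,"wz":0},
  {"tx":0.0007,"ty":0,"tz":0.002,"wx":0,"wy":0,"wz":0},
  {"tx":0.0007,"ty":0,"tz":0.002,"wx":0,"wy":0,"wz":0},
])

```text
t: 11.78
ee_pos: [0.5577, -0.0036, 0.2329]
orientation: [0.174, 0.113, 0.978, -0.021]
wrist_force: [-3.9, -0.7, 10.5]
grip_width: -0.0001
```

Request:
play_rows([
  {"tx":0.0003,"ty":0,"tz":0.001,"wx":0,"wy":0,"wz":0},
  {"tx":0.0007,"ty":0,"tz":0.002,"wx":0,"wy":0,"wz":0},
  {"tx":0.0007,"ty":0,"tz":0.002,"wx":0,"wy":0,"wz":0},
])

```text
t: 12.03
ee_pos: [0.5579, -0.0038, 0.2312]
orientation: [0.174, 0.114, 0.978, -0.021]
wrist_force: [-2.6, -1.8, 14.5]
grip_width: 0.0004
```

Request:
play_rows([
  {"tx":0.0003,"ty":0,"tz":0.001,"wx":0,"wy":0,"wz":0},
  {"tx":0.0007,"ty":0,"tz":0.0015,"wx":0,"wy":0,"wz":0},
  {"tx":0.0007,"ty":0,"tz":0.0015,"wx":0,"wy":0,"wz":0},
])

```text
t: 12.28
ee_pos: [0.558, -0.0039, 0.2297]
orientation: [0.175, 0.114, 0.978, -0.021]
wrist_force: [-1.8, -1.6, 14.9]
grip_width: 0.0004
```

Request:
play_rows([
  {"tx":0.0003,"ty":0,"tz":0.001,"wx":0,"wy":0,"wz":0},
  {"tx":0.0003,"ty":0,"tz":0.001,"wx":0,"wy":0,"wz":0},
])

```text
t: 12.45
ee_pos: [0.5583, -0.0039, 0.2291]
orientation: [0.175, 0.114, 0.978, -0.021]
wrist_force: [-3.0, -2.2, 20.1]
grip_width: -0.0004
```

Request:
play_rows([
  {"tx":0.0003,"ty":0,"tz":0.0008,"wx":0,"wy":0,"wz":0},
  {"tx":0.0003,"ty":0,"tz":0.0008,"wx":0,"wy":0,"wz":0},
])

```text
t: 12.62
ee_pos: [0.5587, -0.004, 0.2289]
orientation: [0.176, 0.114, 0.978, -0.021]
wrist_force: [-2.9, -4.2, 27.0]
grip_width: -0.0001
```

Request:
play_rows([
  {"tx":-0.006,"ty":0,"tz":-0.015,"wx":0,"wy":0,"wz":0},
  {"tx":-0.011,"ty":0.01,"tz":-0.03,"wx":0,"wy":0,"wz":0},
  {"tx":-0.011,"ty":0.045,"tz":-0.03,"wx":0,"wy":0,"wz":0},
  {"tx":-0.011,"ty":0.085,"tz":-0.03,"wx":0,"wy":0,"wz":0},
  {"tx":-0.011,"ty":0.12,"tz":-0.03,"wx":0,"wy":0,"wz":0},
  {"tx":-0.0075,"ty":0.128,"tz":-0.02,"wx":0,"wy":0,"wz":0},
  {"tx":-0.0045,"ty":0.128,"tz":-0.0115,"wx":0,"wy":0,"wz":0},
  {"tx":-0.0045,"ty":0.128,"tz":-0.0115,"wx":0,"wy":0,"wz":0},
  {"tx":-0.0045,"ty":0.128,"tz":-0.0115,"wx":0,"wy":0,"wz":0},
])

```text
t: 13.37
ee_pos: [0.5866, 0.1199, 0.2384]
orientation: [0.173, 0.114, 0.978, -0.021]
wrist_force: [0.3, -0.1, 0.0]
grip_width: 0.0
```

```bash
python3 shot.py k wrist
```

```text
(no output)
```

View pics/k_wrist.png

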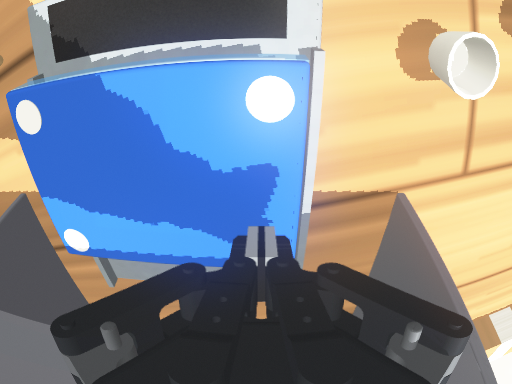

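Tip is over the far left corner, with the disc hidden behind the fingers. Pressing down.

Request:
play_rows([
  {"tx":0.0007,"ty":0,"tz":0.002,"wx":0,"wy":0,"wz":0},
  {"tx":0.0014,"ty":0,"tz":0.004,"wx":0,"wy":0,"wz":0},
  {"tx":0.0018,"ty":0,"tz":0.005,"wx":0,"wy":0,"wz":0},
  {"tx":0.0018,"ty":0,"tz":0.005,"wx":0,"wy":0,"wz":0},
])

```text
t: 13.75
ee_pos: [0.587, 0.1204, 0.2337]
orientation: [0.173, 0.114, 0.978, -0.021]
wrist_force: [-0.8, -2.5, 2.4]
grip_width: -0.0005
```

Request:
play_rows([
  {"tx":0.0003,"ty":0,"tz":0.001,"wx":0,"wy":0,"wz":0},
  {"tx":0.0007,"ty":0,"tz":0.002,"wx":0,"wy":0,"wz":0},
  {"tx":0.0007,"ty":0,"tz":0.002,"wx":0,"wy":0,"wz":0},
])

```text
t: 14.0
ee_pos: [0.5873, 0.1204, 0.2322]
orientation: [0.174, 0.114, 0.978, -0.021]
wrist_force: [-3.4, -4.3, 11.6]
grip_width: -0.0003
```

Request:
play_rows([
  {"tx":0.0003,"ty":0,"tz":0.001,"wx":0,"wy":0,"wz":0},
  {"tx":0.0007,"ty":0,"tz":0.002,"wx":0,"wy":0,"wz":0},
  {"tx":0.0009,"ty":0,"tz":0.0025,"wx":0,"wy":0,"wz":0},
  {"tx":0.0009,"ty":0,"tz":0.0025,"wx":0,"wy":0,"wz":0},
])

```text
t: 14.33
ee_pos: [0.5874, 0.1203, 0.2298]
orientation: [0.174, 0.114, 0.978, -0.021]
wrist_force: [-2.9, -4.4, 13.3]
grip_width: 0.0002
```

Request:
play_rows([
  {"tx":0.0003,"ty":0,"tz":0.001,"wx":0,"wy":0,"wz":0},
  {"tx":0.0003,"ty":0,"tz":0.001,"wx":0,"wy":0,"wz":0},
])

```text
t: 14.5
ee_pos: [0.5877, 0.1203, 0.2291]
orientation: [0.174, 0.114, 0.978, -0.021]
wrist_force: [-4.0, -4.3, 15.9]
grip_width: -0.0003
```

Request:
play_rows([
  {"tx":0.0003,"ty":0,"tz":0.001,"wx":0,"wy":0,"wz":0},
  {"tx":0.0003,"ty":0,"tz":0.001,"wx":0,"wy":0,"wz":0},
])

```text
t: 14.67
ee_pos: [0.5882, 0.1202, 0.2288]
orientation: [0.175, 0.114, 0.978, -0.021]
wrist_force: [-4.5, -6.3, 24.3]
grip_width: 0.0
```

Request:
play_rows([
  {"tx":-0.006,"ty":0,"tz":-0.015,"wx":0,"wy":0,"wz":0},
  {"tx":-0.01,"ty":0,"tz":-0.045,"wx":0,"wy":2,"wz":0},
  {"tx":0,"ty":0,"tz":-0.075,"wx":0,"wy":6,"wz":0},
  {"tx":0.02,"ty":0.02,"tz":-0.105,"wx":0,"wy":10,"wz":0},
  {"tx":0.04,"ty":0.05,"tz":-0.13,"wx":0,"wy":14,"wz":0},
  {"tx":0.055,"ty":0.085,"tz":-0.14,"wx":0,"wy":16,"wz":0},
  {"tx":0.06,"ty":0.12,"tz":-0.14,"wx":0,"wy":16,"wz":0},
  {"tx":0.06,"ty":0.155,"tz":-0.14,"wx":0,"wy":16,"wz":0},
  {"tx":0.06,"ty":0.19,"tz":-0.14,"wx":0,"wy":16,"wz":0},
  {"tx":0.06,"ty":0.2,"tz":-0.14,"wx":0,"wy":16,"wz":0},
  {"tx":0.06,"ty":0.2,"tz":-0.14,"wx":0,"wy":16,"wz":0},
])

```text
t: 15.58
ee_pos: [0.5306, 0.3426, 0.3371]
orientation: [0.035, 0.114, 0.993, -0.004]
wrist_force: [-0.9, -0.5, -0.5]
grip_width: -0.0001
```

```bash
python3 shot.py l top wrist
```

```text
(no output)
```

View pics/l_top.png

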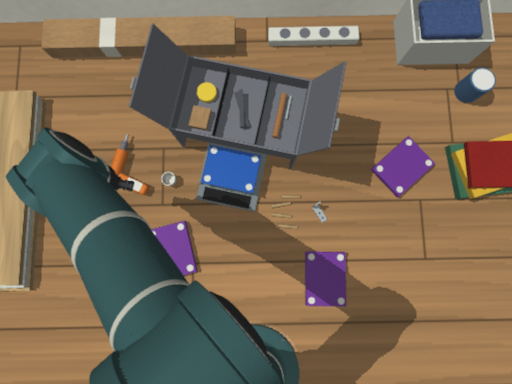

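View pics/l_wrist.png

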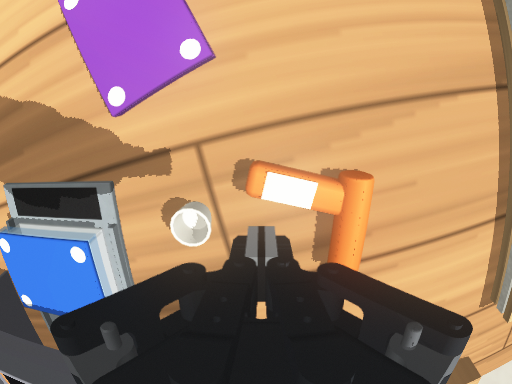

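Run:
```python
from h import *
from workcell import ctrl
ims=[dict(np.load("l_top.npz"))]+[ctrl.get_image("top") for _ in range(6)]
A=[]
for im in ims:
    hsv=cv2.cvtColor(im["color"],cv2.COLOR_RGB2HSV)
    m=((abs(hsv[...,0].astype(int)-111)<9)&(hsv[...,1]>150)).astype(np.uint8); m[:135]=0;m[205:]=0;m[:,:190]=0;m[:,275:]=0
    m=cv2.erode(cv2.morphologyEx(m,cv2.MORPH_CLOSE,np.ones((9,9))),np.ones((5,5)))
    v,u=np.nonzero(m); A.append(pts(im,np.c_[u,v].astype(float)))
P=np.vstack(A); d=P-Lc; X=np.c_[d@ex,d@ey,np.ones(len(d))]
k,*_=np.linalg.lstsq(X,P[:,2],rcond=None); r=P[:,2]-X@k; g=abs(r)<.006; k,*_=np.linalg.lstsq(X[g],P[g,2],rcond=None)
print(len(P),g.mean(),r.std(),k, "xrange",X[:,0].min(),X[:,0].max(),X[:,1].min(),X[:,1].max())
for x in(-.044,.044):
    for y in(.064,-.064): print(x,y,(k@[x,y,1]).round(4))
im=ims[0]; hsv=cv2.cvtColor(im["color"],cv2.COLOR_RGB2HSV)
w=((hsv[...,1]<60)&(hsv[...,2]>140)).astype(np.uint8); w[:140]=0;w[200:]=0;w[:,:200]=0;w[:,270:]=0
n,l,st,ce=cv2.connectedComponentsWithStats(w)
for i in range(1,n):
    if st[i,4]>15: print(ce[i].round(1),(box(pts(im,ce[i:i+1],.064))+[.1,0]).round(4))
fl=np.array([pts(i,[[u,v] for u in range(225,235) for v in range(225,240)])[:,2].mean() for i in ims]);print("floor",fl.mean())
```

```text
11206 0.15598786364447617 0.05877171142561729 [-0.1642812  -0.05311877  0.06684672] xrange -0.18816587652182507 0.05747744937221254 -0.1225891383729873 0.07226882917272191
-0.044 0.064 0.0707
-0.044 -0.064 0.0775
0.044 0.064 0.0562
0.044 -0.064 0.063
[213.4 150.5] [[0.049  0.0646]]
[254.5 158.9] [[ 0.0494 -0.0635]]
[207. 178.] [[-0.0381  0.0644]]
[248.5 186.5] [[-0.0375 -0.0636]]
floor 0.0014070397469314762
```

```bash
cat > chk.py <<'E'
from h import *
from workcell import ctrl
ims=[ctrl.get_image("top") for _ in range(6)]
for ctr in (0.005,):
    C=Lc+ctr*ex
    q=np.array([C+x*ex+y*ey+.064*ez for x,y in((-.055,-.075),(-.055,.075),(.05,.075),(.05,-.075))])
    m=np.zeros((384,512),np.uint8); cv2.fillPoly(m,[proj(ims[0],q).round().astype(np.int32)],1); m=cv2.erode(m,np.ones((3,3)))
    v,u=np.nonzero(m); P=np.vstack([pts(i,np.c_[u,v].astype(float)) for i in ims])
    d=P-C; X=np.c_[d@ex,d@ey,np.ones(len(d))]; g=abs(P[:,2]-np.median(P[:,2]))<.008
    k,*_=np.linalg.lstsq(X[g],P[g,2],rcond=None); print(len(P),g.mean(),(P[g,2]-X[g]@k).std(),k)
    for x in(-.044,.044):
        for y in(.064,-.064): print(x,y,(k@[x,y,1]).round(4))
f=[]
for i in ims:
    p=pts(i,[[u,v] for u in range(225,245) for v in range(215,230)]); f.append(p[:,2].mean())
print("floor",np.mean(f))
E
python3 chk.py
```

```text
9288 0.9958010335917312 0.0018590903291761946 [-0.0026328  -0.00247846  0.06543947]
-0.044 0.064 0.0654
-0.044 -0.064 0.0657
0.044 0.064 0.0652
0.044 -0.064 0.0655
floor 0.007335705600246726
```

Run:
```python
from h import *
from workcell import ctrl
im=dict(np.load("l_top.npz"))
for c in((185,200),(225,240),(270,230),(285,175),(360,230),(230,290)):
    p=pts(im,[[u,v] for u in range(c[0]-6,c[0]+7) for v in range(c[1]-6,c[1]+7)]); print(c,np.median(p[:,2]).round(4),p[:,2].std().round(4))
def plane(im,C,x0,x1):
    q=np.array([C+x*ex+y*ey+.066*ez for x,y in((x0,-.072),(x0,.072),(x1,.072),(x1,-.072))])
    m=np.zeros((384,512),np.uint8); cv2.fillPoly(m,[proj(im,q).round().astype(np.int32)],1)
    v,u=np.nonzero(m);z=pts(im,np.c_[u,v].astype(float))[:,2]; z=z[abs(z-np.median(z))<.008]; return z.mean().round(5),z.std()/len(z)**.5
g=dict(np.load("g_top.npz"))
for x0,x1 in((0.0,.05),(.02,.05)): print("before",plane(g,Lc,x0,x1),"after",plane(im,Lc+.005*ex,x0,x1))
```

```text
(185, 200) 0.0007 0.0022
(225, 240) 0.0014 0.1181
(270, 230) 0.0014 0.0019
(285, 175) 0.0012 0.0021
(360, 230) 0.0016 0.0837
(230, 290) 0.0019 0.0837
before (np.float64(0.07029), np.float64(6.709420020929392e-05)) after (np.float64(0.06542), np.float64(6.402501395817511e-05))
before (np.float64(0.07034), np.float64(8.734363598248348e-05)) after (np.float64(0.06557), np.float64(8.13486694718214e-05))
```

```bash
python3 -c "
from workcell import ctrl
s=ctrl.sense();print(s['t'],s['wrist_force'])
print(ctrl.hand_in())"
```

```text
16.2833 [ 0.54235023 -0.02960369 -0.88772256]
the job is handed in; nothing more can be done
None
```

The tray is out and the blue lid is pressed down at all four corners. The job was handed in at 16.3 s; the interface gave no verdict.

**Tray:** I pressed on the ledge mat with closed fingers at about 15–25 N and pulled the tray to its stop. The pull force rose from about 4 N to 11 N at the end. The top camera showed 100 mm of travel.

**Lid:** I pressed near left, near right, far right and far left until each reached the firm stop, with end readings of 20–28 N. For the far corners I leaned the tool back 20° and pressed about 19 mm in from the discs to clear the bin. After backing off:
- **Height:** the depth plane fit put all four spots at 65.2–65.7 mm. Nearby floor patches read about 1.3 mm high, so the true height is about 64 mm. Before pressing, the far half of the lid read about 69 mm on the same scale.
- **Level:** the four spots agree to within 0.5 mm.
- **Contact:** wrist force was about 1 N or less with the tool well clear of the lid.

**What did not go as planned:**
- The first planned lean of 30° ran joint 6 down to its limit above the ledge, so I used 10° there instead.
- Pressing the corners pushed the tray back in by about 5 mm, so it rests at about 95 mm. That is above the 80 mm needed, and I did not pull it out again.
- I saw no bystander shifted in the last top view but did not measure their positions. The screwdriver was partly hidden by the arm there, though the wrist view showed it.

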